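# Start the kiln: fan on, programme, start

### The job

Start the kiln by touch alone, with the fingertips: first push the green-striped end of the rocker on the white box fully down to switch the vent fan on, then press the yellow key on the grey controller until it stays down, and last press the green key all the way down for a moment and let it spring back up. Do not press the blue or the red key. Nothing is to be picked up, and the two boxes and the things around them stay where they stand.

Things in the scene. Friction and masses are not known exactly. Their poses are not given: they have to be found in the camera images.
- kiln_box: kiln controller: loose grey box 200 (x) x 150 (y) x 60 mm high, 1.3 kg, on four rubber feet on the table, stays flat. Origin: centre of its underside; z up; its +x points to the side with the dark display, -x to the side with the yellow and blue keys. Top face 60 mm above the origin. Four round keys 30 mm across stand 12 mm proud of the top face and travel 7 mm straight down; centres at (x, y) mm: yellow (-55, 35), blue (-55, -35), green (12, 35), red (12, -35)
- fan_box: vent-fan switch box: loose white box 130 (x) x 100 (y) x 60 mm high, 1.1 kg, on four rubber feet, stays flat. Origin: centre of its underside; z up; +x points to the end of the rocker with the green stripe. A black rocker 68 mm long (along x) and 30 mm wide sits in the middle of the top
- rocker_on_end (a point): point on the top surface of the green-striped ON end of the rocker, 25 mm from the rocker's pivot; moves with the rocker. Switched off, this half slopes up at about 0.3 rad towards its end (the end edge is about 3 mm higher than this point); switched on, this half lies level and this point is about 8 mm lower
- rocker (a joint): rocker of the vent-fan switch, rad: 0 = off (green end up), 0.30 = fully on (green end down). Stays where it is left; about 2 to 4 N at the green end moves it
- key_yellow_top (a point): centre of the top of the yellow programme key; moves with the key
- key_yellow (a joint): yellow key, m: 0 = up, 0.007 = fully down. Latching: pushed down (about 4 N) it stays down, 5 mm proud of the top face
- key_green_top (a point): centre of the top of the green start key; moves with the key
- key_green (a joint): green key, m: 0 = up, 0.007 = fully down. Sprung: 1.5 N to start, 5 N fully down, springs back when let go
- key_blue_top (a point): centre of the top of the blue programme key (not to be pressed)
- key_blue (a joint): blue key, m: 0 = up, 0.007 = down; latching like the yellow one. Must stay up
- key_red_top (a point): centre of the top of the red cancel key (not to be pressed)
- key_red (a joint): red key, m: 0 = up, 0.007 = down; sprung like the green one. Must not be pressed
- mug_mid (a point): loose terracotta mug, 72 mm across, 85 mm high, handle on one side; point on its axis half-way up; z of the frame is its axis
- glaze_jar_mid (a point): loose blue glaze jar with white cap, 56 mm across, 75 mm high; point on its axis half-way up
- spray_mid (a point): loose green bottle with white cap, 56 mm across, 120 mm high; point on its axis half-way up
- bowl_mid (a point): loose terracotta bowl, 90 mm across, 50 mm high; point on its axis half-way up
- brush_mid (a point): loose brush 190 mm long lying on the table; point near its middle
- rib_mid (a point): loose flat wooden shaping rib, 100 x 50 x 8 mm, lying on the table; its centre
There are look-alikes about, which are no part of the job. Leave any pink or turquoise look-alike of the fan_box alone.

How it is judged:
By the outcome, as a careful person would: the job done as asked, in the order asked, and still so for the second after the job is handed in, with the robot touching nothing.
It also fails if it takes over 54 s, if anything falls off the work surface, if the arm or the gripper's body presses on something with over 40 N, if the wrist force passes 120 N, or if a joint passes its speed limit or range.

### The arm

A 6-joint arm with a two-finger parallel gripper is mounted at the origin on the work surface. World frame = base frame: x ahead of the robot, y to its left, z up, the work surface at z = 0. Lengths are in m, angles in rad, forces in N, time in s.
With the tool pointing down it reaches from about 0.25 to 0.775 m from the base axis. Payload 8.9 kg.
Tool frame: the origin (TCP) lies midway between the tips of the shut fingers; the grasp point (between the pads) lies env.hold_point_z behind it (env.hold_point_z is the distance from the TCP to the grasp point, in m); z points along the fingers, x is the direction in which the jaws open and shut, and the axes are right-handed (so a half turn about z gives the same grasp; the last joint's range is limited). The gripper opens to 85 mm and grips with 20 to 120 N. Pads are 22 mm wide; open, the fingers measure 114 mm over their backs; the gripper's body (76 mm by 85 mm) begins 54 mm behind the grasp point. The pads swing forward as they close: fully open they stand 13 mm farther back than shut.
Start: joints at [-1.334, 0.291, -0.153, 1.127, 0, 1.431], TCP at [0.193, -0.488, 0.231] pointing down, gripper open.
Joint ranges: [-2.52, 2.52], [-0.91, 1.74], [-1.3, 1.37], [-1.96, 2.02], [-1.52, 1.47], [-3.14, 3.14]. Speed limits (rad/s): [2.22, 2.22, 2.79, 3.14, 3.14, 3.14].

### API

Orientations are given as a 3x3 rotation matrix whose columns are the frame's x, y, z axes.
In Python, from station import env gives the robot as it stands.
- The arm moves only by the tool carry_out, never from a script. Its argument "increments" is text: rows parted by semicolons, each of 5 numbers parted by spaces: the opening, from 0 (shut) to 1 (fully open), then the shift along the tool's x, y, z in m, then the turn about the tool's z in rad. In form: fingers tx ty tz yaw; .... A call has 1 to 12 rows; each row shifts and turns the commanded pose from where the row before left it, along the tool's axes as they then stand; what a row does not reach is not made up. A row lasts 1/10 s, in which the tool goes at most 50 mm and 8.59 degrees, less where a joint would pass 70% of its speed; a pose out of reach is approached as far as the arm can. A call is refused whole if a number of a shift passes 0.05 or a number of a turn 0.15, either way. A call with a gripper value outside its range is refused whole. The fingers move at their own pace and stop on an object; "grip_force" is the grip in N (left out, the last holds). Time passes only in rows, so rows that do not move let the fingers close. It gives the time, the measured TCP pose, the force and the opening at its end, in the units of the state.
- env.get_state(): the state, without advancing time (a new reading comes with each control period).
- env.get_image(name): name is "scene" or "top"; returns a dict with "frame" (420x560x3 uint8, blue, green, red), "z_map" (420x560 float32, m along the optical axis (not along the pixel's ray), 0 where there is no reading), "fx", "fy", "cx", "cy" (pixels), "D" ([k1, k2, p1, p2, k3] as OpenCV has them; the pictures are not rectified), "world_from_camera" (4x4, takes a point from camera to world coordinates). Camera axes: x right, y down, z forward; pixel columns grow to the right and rows downward; lengths in m; the calibration is good to about 2 mm. A picture is of the moment at which its call begins.
- env.finish_job(): hands the job in, once; it reports no verdict.
The state is a dict: "t": time; "joints": joint angles; "qd": joint speeds; "tau": joint torques, N m; "position": TCP position; "tool_rot": TCP orientation; "force": force on the tool from outside, world axes, zero at the start; "ft_torque": the same for the moment, N m; "gripper_width": opening from 0.0 (shut) to 1.0 (fully open).
Only numpy, scipy, OpenCV 4.12 (cv2) and the standard library are available. Lean on these libraries where they do the work, as an engineer would, in place of code of your own. Each camera call takes 0.05 s, during which the arm holds its last target. There are 200 camera calls.

## Working session

There is one attempt and no reset: what is moved stays moved. The work goes in short steps, Python scripts to look and compute and a tool call to move; the robot and the scene stay as the last step left them, time stands still between calls to the robot, and variables do not carry over. Pictures are saved under pics/ and viewed, about 8 in all and at most 12, crops included, and the job is handed in when it is done.

Besides the shell and the picture viewer there is one more tool, called after ">>>" by a JSON object that holds its "op" and its "data". carry_out: Moves the arm, as the interface text tells. Its arguments: {"type":"object","properties":{"increments":{"type":"string"},"grip_force":{"type":"number"}},"required":["increments"]}

```bash
mkdir -p pics; cat > h.py <<'E'
import numpy as np, cv2
from station import env
def shot(n):
    im=env.get_image(n); f=im["frame"]; z=im["z_map"]
    K=np.array([[im["fx"],0,im["cx"]],[0,im["fy"],im["cy"]],[0,0,1.]])
    h,w=z.shape; uv=np.stack(np.meshgrid(np.arange(w),np.arange(h)),-1).reshape(-1,1,2).astype(float)
    n_=cv2.undistortPoints(uv,K,np.array(im["D"],float)).reshape(h,w,2)
    P=np.dstack([n_*z[...,None],z,np.ones_like(z)])@np.array(im["world_from_camera"]).T
    P=P[...,:3]; P[z==0]=np.nan
    return f,P
E
python3 - <<'E'
from h import *
for n in("scene","top"):
    f,P=shot(n); cv2.imwrite(f"pics/{n}0.png",f); np.savez(f"{n}0.npz",f=f,P=P)
s=env.get_state(); print(s["t"],s["position"],s["tool_rot"],s["force"],env.hold_point_z)
E
```

```text
0.1 [ 0.19258727 -0.48798649  0.23079693] [[ 3.67016261e-01 -9.30214484e-01 -2.78897319e-04]
 [-9.30213799e-01 -3.67016333e-01  1.13986306e-03]
 [-1.16267700e-03 -1.58914145e-04 -9.99999311e-01]] [-0.21524098  0.10391908  0.71249739] 0.0187
```

View pics/scene0.png

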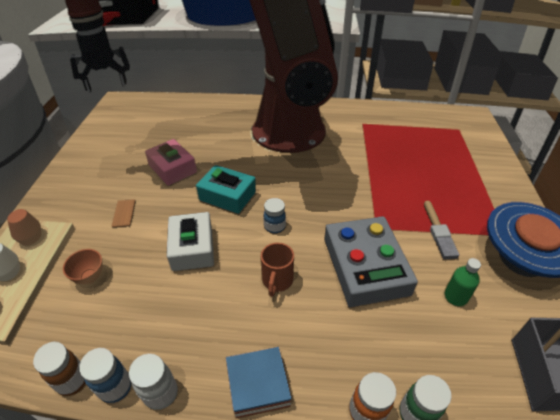

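View pics/top0.png

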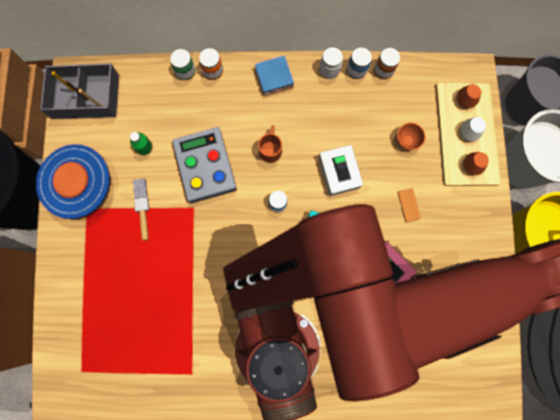

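The white fan box is at scene (190,240) and top (340,170), with its green stripe on the end far from the robot, at top (341,160). The kiln box is at top (205,165): yellow (196,183), blue (219,176), green (191,162), red (213,156). Next I measure these.

```bash
cat > m.py <<'E'
from h import *
def meas(f,P,zmin=.03,zmax=.1):
    hsv=cv2.cvtColor(f,cv2.COLOR_BGR2HSV); H,S,V=[hsv[...,i].astype(int) for i in range(3)]
    x,y,z=[P[...,i] for i in range(3)]; ok=(z>zmin)&(z<zmax)&(S>110)&(V>60)
    for nm,a,b in(("yellow",18,34),("green",45,80),("blue",105,128),("red",-8,8)):
        hh=np.where(H>170,H-180,H); m=(ok&(hh>=a)&(hh<=b)).astype(np.uint8)
        n,L,st,c=cv2.connectedComponentsWithStats(m)
        for i in range(1,n):
            if st[i,4]>12:
                Q=P[L==i]; t=Q[Q[:,2]>np.percentile(Q[:,2],80)-.004]
                print(nm,c[i].round(),st[i,4],"top med",np.median(t,0).round(4),"mid",((t.min(0)+t.max(0))/2).round(4),"ext",np.ptp(t,axis=0).round(3))
    # white box top & grey box top by plane z~.06
    for nm,m in (("white",(abs(z-.06)<.006)&(S<40)&(V>150)),("grey",(abs(z-.06)<.006)&(S<90)&(V>40)&(V<150))):
        n,L,st,c=cv2.connectedComponentsWithStats(cv2.morphologyEx(m.astype(np.uint8),cv2.MORPH_CLOSE,np.ones((3,3))))
        for i in range(1,n):
            if st[i,4]>250:
                Q=P[(L==i)&m]; r=cv2.minAreaRect((Q[:,:2]*1000).astype(np.float32)); print(nm,c[i].round(),st[i,4],r,np.median(Q[:,2]).round(4))
E
python3 - <<'E'
from m import *
for n in("scene","top"):
    d=np.load(n+"0.npz"); print(n); meas(d["f"],d["P"])
    if n=="scene":
        P=d["P"]
        for r in range(214,252,3): print(r,[tuple(P[r,c].round(3)) for c in(188,)],d["f"][r,188])
E
```

```text
scene
yellow [376. 229.] 118 top med [0.4951 0.233  0.0709] mid [0.494  0.2337 0.0714] ext [0.031 0.026 0.007]
green [217. 172.] 63 top med [ 0.3328 -0.1704  0.0807] mid [ 0.3349 -0.1678  0.0814] ext [0.032 0.023 0.007]
green [187. 235.] 97 top med [ 0.5605 -0.1924  0.0796] mid [ 0.5573 -0.1922  0.0799] ext [0.025 0.032 0.006]
green [387. 250.] 118 top med [0.5597 0.2505 0.0707] mid [0.5582 0.2515 0.0713] ext [0.03  0.028 0.007]
green [385. 273.] 247 top med [0.6154 0.243  0.0609] mid [0.6151 0.2433 0.061 ] ext [0.036 0.069 0.006]
green [462. 280.] 506 top med [0.6344 0.4038 0.0909] mid [0.6263 0.4098 0.0924] ext [0.035 0.034 0.014]
green [413. 405.] 60 top med [0.8928 0.2613 0.0742] mid [0.8896 0.2637 0.0741] ext [0.032 0.016 0.005]
green [425. 415.] 22 top med [0.9093 0.2793 0.0744] mid [0.9088 0.2794 0.0749] ext [0.005 0.013 0.007]
blue [521. 237.] 1814 top med [0.5103 0.56   0.0834] mid [0.5033 0.5941 0.0842] ext [0.222 0.203 0.008]
blue [529. 241.] 334 top med [0.5386 0.5688 0.0847] mid [0.5011 0.596  0.0849] ext [0.128 0.107 0.006]
blue [347. 233.] 109 top med [0.5139 0.1654 0.
[... 3216 characters left out ...]
0.025 0.027 0.008]
red [270. 156.] 53 top med [0.5762 0.0263 0.0807] mid [0.5769 0.0159 0.0807] ext [0.016 0.056 0.012]
red [472. 165.] 150 top med [ 0.5388 -0.5995  0.0911] mid [ 0.5465 -0.6079  0.0917] ext [0.048 0.031 0.014]
red [ 80. 192.] 15 top med [0.4613 0.5759 0.0975] mid [0.4631 0.5778 0.097 ] ext [0.024 0.03  0.005]
red [400. 263.] 408 top med [ 0.2524 -0.3625  0.0617] mid [ 0.2534 -0.361   0.0654] ext [0.117 0.083 0.013]
white [205. 165.] 1838 ((557.0694580078125, 213.990966796875), (196.02313232421875, 144.95553588867188), 15.95367431640625) 0.0604
white [341. 169.] 1043 ((534.0350952148438, -197.70457458496094), (129.8336181640625, 100.0036392211914), 13.553524017333984) 0.0607
```

Positions agree between the cameras and with the model:
- **Fan box:** centre (0.534, -0.198), yaw about 14°. The rocker ON point is about (0.559, -0.192, 0.079).
- **Kiln:** yellow (0.494, 0.233) and green (0.558, 0.251), both at z 0.072.

Next I close the fingers, line up the tool and move above the rocker.

>>> {"op": "carry_out", "data": {"increments": "0 0 0 0 0.13; 0 -0.0198 -0.0428 0 0; 0 -0.0198 -0.0428 0 0; 0 -0.0198 -0.0428 0 0; 0 -0.0198 -0.0428 0 0; 0 -0.0198 -0.0428 0 0; 0 -0.0198 -0.0428 0 0; 0 -0.0198 -0.0428 0 0; 0 -0.0198 -0.0428 0 0; 0 -0.0198 -0.0428 0 0; 0 -0.0198 -0.0428 0 0; 0 0 0 0 0"}}

```text
t: 1.3
position: [0.5629, -0.1883, 0.2305]
tool_rot: [[0.248, -0.969, 0.001], [-0.969, -0.248, 0.001], [-0.001, -0.001, -1.0]]
force: [-0.9, -1.4, 0.3]
gripper_width: -0.001
```

>>> {"op": "carry_out", "data": {"increments": "0 0.002 0.0036 0.03 0; 0 0 0 0.04 0; 0 0 0 0.04 0; 0 0 0 0.02 0; 0 0 0 0 0; 0 0 0 0 0"}}

```text
t: 1.9
position: [0.5565, -0.1952, 0.1017]
tool_rot: [[0.243, -0.97, -0.0], [-0.97, -0.243, 0.0], [-0.0, 0.0, -1.0]]
force: [-0.8, -0.1, 0.4]
gripper_width: 0.0
```

```bash
python3 - <<'E'
from h import *
f,P=shot("scene"); cv2.imwrite("pics/s1.png",cv2.resize(f[180:290,120:270],None,fx=5,fy=5))
s=env.get_state(); print(s["t"],s["position"],s["force"])
E
```

```text
1.95 [ 0.55723249 -0.19550937  0.10255552] [0.77952199 0.57033294 0.87088374]
```

View pics/s1.png

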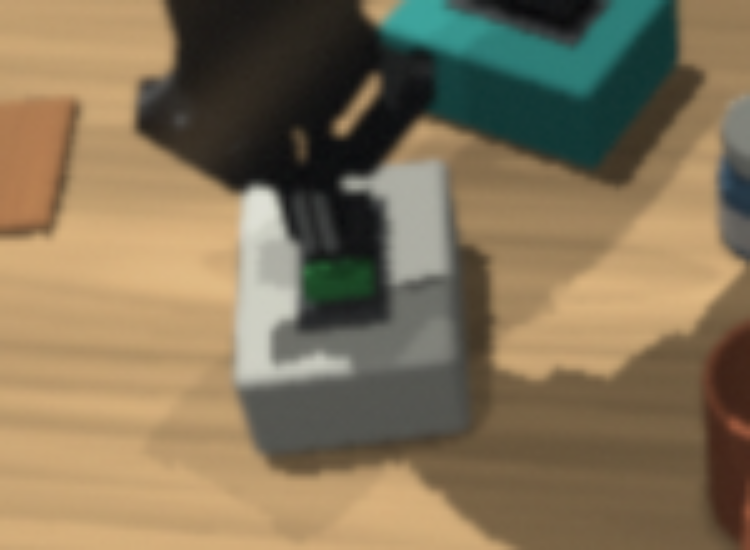

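The picture shows the tip at crop (325,240), just above the black half behind the green stripe (340,280) and a little to its left. I shift it about 4 mm in +x and +y, then go down.

>>> {"op": "carry_out", "data": {"increments": "0 -0.003 -0.005 0 0; 0 0 0 0.01 0; 0 0 0 0 0; 0 0 0 0 0"}}

```text
t: 2.35
position: [0.5606, -0.1907, 0.0911]
tool_rot: [[0.243, -0.97, -0.0], [-0.97, -0.243, 0.0], [-0.0, 0.0, -1.0]]
force: [-0.1, 0.7, 0.9]
gripper_width: -0.0
```

```bash
python3 - <<'E'
from h import *
f,P=shot("scene"); s=env.get_state(); print(s["position"],s["force"])
p=s["position"]
m=(np.hypot(P[...,0]-p[0],P[...,1]-p[1])<.05)&(P[...,2]>.092)&(P[...,2]<.115)
Q=P[m]; print(len(Q),Q.min(0),Q.max(0)); print(Q[np.argsort(Q[:,2])][:12].round(4))
cv2.imwrite("pics/s2.png",cv2.resize(f[200:270,150:230],None,fx=7,fy=7))
E
```

```text
[ 0.56069647 -0.19083948  0.09132053] [-0.24103911  0.23237437  0.97908044]
80 [ 0.55645076 -0.20252372  0.09321501] [ 0.57371659 -0.17689284  0.11460794]
[[ 0.5717 -0.1936  0.0932]
 [ 0.5694 -0.1849  0.0947]
 [ 0.5703 -0.1891  0.0953]
 [ 0.5704 -0.1868  0.0957]
 [ 0.572  -0.1929  0.0969]
 [ 0.5713 -0.1818  0.0971]
 [ 0.57   -0.2002  0.0972]
 [ 0.5722 -0.1906  0.0973]
 [ 0.5691 -0.1822  0.0979]
 [ 0.5733 -0.1946  0.0981]
 [ 0.5697 -0.1865  0.0981]
 [ 0.5636 -0.1812  0.0985]]
```

View pics/s2.png

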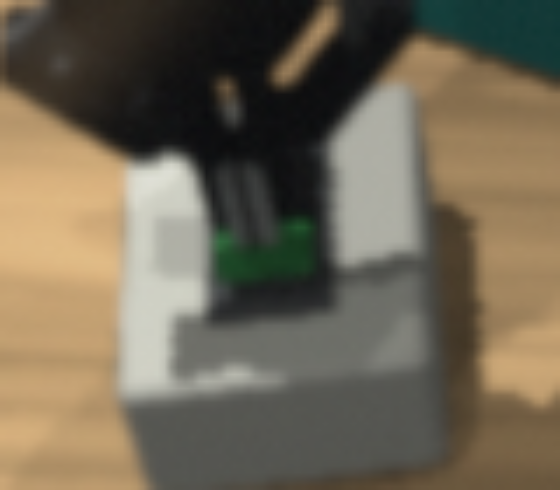

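The tip (crop 250,235) is now over the green stripe (265,255), and the depth readings put its centre at about (0.561, -0.19). I press in small steps.

>>> {"op": "carry_out", "data": {"increments": "0 0 0 0.005 0; 0 0 0 0.004 0; 0 0 0 0.003 0; 0 0 0 0.003 0; 0 0 0 0.002 0; 0 0 0 0.002 0; 0 0 0 0 0"}}

```text
t: 3.1
position: [0.5609, -0.1909, 0.0729]
tool_rot: [[0.243, -0.97, 0.0], [-0.97, -0.243, -0.0], [0.0, -0.0, -1.0]]
force: [-1.2, 2.3, 6.2]
gripper_width: 0.001
```

>>> {"op": "carry_out", "data": {"increments": "0 0 0 0.001 0; 0 0 0 0.001 0; 0 0 0 0 0"}}

```text
t: 3.4
position: [0.5611, -0.191, 0.0725]
tool_rot: [[0.243, -0.97, 0.001], [-0.97, -0.243, -0.001], [0.001, -0.001, -1.0]]
force: [-6.0, 3.6, 24.0]
gripper_width: 0.0
```

Force rose to 24 N against the hard stop, so the rocker is down. I lift and look.

>>> {"op": "carry_out", "data": {"increments": "0 0 0 -0.01 0; 0 0 0 -0.04 0; 0 0 0 -0.05 0; 0 -0.0428 -0.0038 0 0; 0 -0.0428 -0.0038 0 0; 0 -0.0428 -0.0038 0 0; 0 -0.0428 -0.0038 0 0; 0 -0.0428 -0.0038 0 0; 0 0 0 0 0"}}

```text
t: 4.3
position: [0.5255, 0.0256, 0.1703]
tool_rot: [[0.248, -0.969, -0.001], [-0.969, -0.248, 0.001], [-0.002, 0.001, -1.0]]
force: [0.4, -0.1, 0.6]
gripper_width: 0.001
```

```bash
python3 - <<'E'
from m import *
f,P=shot("scene"); meas(f,P)
for r in range(217,250,3): print(r,P[r,188].round(3),f[r,188])
E
```

```text
yellow [376. 229.] 124 top med [0.4948 0.2326 0.071 ] mid [0.4933 0.2332 0.071 ] ext [0.03  0.027 0.006]
green [216. 172.] 66 top med [ 0.3339 -0.1706  0.0806] mid [ 0.335  -0.1699  0.0811] ext [0.032 0.02  0.007]
green [188. 237.] 104 top med [ 0.5592 -0.1917  0.0726] mid [ 0.5582 -0.1922  0.0724] ext [0.027 0.031 0.005]
green [387. 250.] 118 top med [0.5589 0.251  0.0704] mid [0.5588 0.2516 0.0705] ext [0.028 0.027 0.006]
green [462. 281.] 548 top med [0.6343 0.4029 0.0901] mid [0.6277 0.4086 0.0921] ext [0.036 0.038 0.015]
green [385. 273.] 252 top med [0.6155 0.242  0.0608] mid [0.617  0.2435 0.061 ] ext [0.034 0.07  0.006]
green [415. 409.] 19 top med [0.8972 0.2643 0.0742] mid [0.8978 0.2646 0.074 ] ext [0.01  0.005 0.005]
green [428. 416.] 13 top med [0.9102 0.2838 0.074 ] mid [0.91   0.2844 0.0745] ext [0.003 0.01  0.005]
blue [521. 237.] 1830 top med [0.5095 0.5591 0.0834] mid [0.5042 0.5937 0.084 ] ext [0.224 0.203 0.007]
blue [529. 242.] 339 top med [0.5379 0.5684 0.0845] mid [0.5024 0.5958 0.0851] ext [0.129 0.104 0.007]
blue [347. 232.] 94 top med [0.5136 0.1655 0.0713] 
[... 708 characters left out ...]
905273) 0.0603
grey [369. 255.] 3602 ((555.4005126953125, 213.96768188476562), (202.02499389648438, 150.1995086669922), 15.24405288696289) 0.0593
grey [536. 363.] 330 ((800.665283203125, 508.7882385253906), (149.05130004882812, 5.022263526916504), 0.591126561164856) 0.0598
217 [ 0.505 -0.203  0.081] [74 76 76]
220 [ 0.514 -0.201  0.08 ] [58 58 58]
223 [ 0.522 -0.2    0.079] [58 59 59]
226 [ 0.527 -0.199  0.075] [60 60 61]
229 [ 0.535 -0.197  0.072] [40 38 38]
232 [ 0.544 -0.195  0.073] [27 27 24]
235 [ 0.553 -0.193  0.073] [ 78 143  61]
238 [ 0.561 -0.191  0.071] [ 80 150  63]
241 [ 0.566 -0.19   0.067] [29 54 23]
244 [ 0.569 -0.191  0.06 ] [84 86 84]
247 [ 0.576 -0.189  0.059] [196 208 207]
```

The rocker's green half is level at z 0.072 and the box has not moved. Next is the yellow key.

>>> {"op": "carry_out", "data": {"increments": "0 -0.0428 -0.0038 0 0; 0 -0.0428 -0.0038 0 0; 0 -0.0428 -0.0038 0 0; 0 -0.0428 -0.0038 0 0; 0 -0.0428 -0.0038 0 0; 0 0 0 0 0; 0 0 0 0.04 0; 0 0 0 0.04 0; 0 0 0 0 0; 0 0 0 0 0; 0 0 0 0 0"}}

```text
t: 5.45
position: [0.4992, 0.218, 0.0922]
tool_rot: [[0.267, -0.964, -0.002], [-0.964, -0.267, 0.014], [-0.014, -0.002, -1.0]]
force: [-0.7, -0.3, -0.5]
gripper_width: -0.001
```

```bash
python3 - <<'E'
from h import *
s=env.get_state(); print(s["t"],s["position"],s["joints"],s["qd"]); print(s["tool_rot"])
E
```

```text
5.45 [0.49920132 0.21802836 0.0922008 ] [ 0.26898185  0.44209721 -0.32070954  0.80569316  0.01427741  3.14039754] [ 0.00601775 -0.0106677   0.00188824 -0.006399   -0.00143759  0.00177418]
[[ 0.26690651 -0.96372113 -0.00158048]
 [-0.96361671 -0.26690116  0.01437377]
 [-0.01427413 -0.00231348 -0.99989544]]
```

>>> {"op": "carry_out", "data": {"increments": "0 0 0 0 0; 0 0 0 0 0"}}

```text
t: 5.65
position: [0.4986, 0.2185, 0.0917]
tool_rot: [[0.268, -0.963, -0.002], [-0.963, -0.268, 0.014], [-0.014, -0.002, -1.0]]
force: [-0.1, 0.3, 0.4]
gripper_width: 0.001
```

Joint 6 had reached its range end (3.14), which stopped the move short. I turn the tool back to free it.

>>> {"op": "carry_out", "data": {"increments": "0 0 0 -0.01 0; 0 0 0 0 -0.15; 0 0 0 0 -0.15; 0 0 0 0 -0.15; 0 0 0 0 0; 0 0 0 0 0; 0 0 0 0 0"}}

```text
t: 6.35
position: [0.4978, 0.2183, 0.1007]
tool_rot: [[0.658, -0.753, -0.004], [-0.753, -0.658, 0.014], [-0.013, -0.006, -1.0]]
force: [0.4, -0.0, 0.5]
gripper_width: 0.001
```

```bash
python3 - <<'E'
from h import *
s=env.get_state(); print(s["t"],s["position"],s["joints"],s["force"]); R=np.array(s["tool_rot"])
for T in((.494,.233,.085),): print((R.T@(np.array(T)-s["position"])).round(4))
E
```

```text
6.35 [0.49782506 0.21832125 0.10069135] [ 0.27007773  0.43215901 -0.31095408  0.82741867  0.01445806  2.69382331] [ 0.3561704  -0.00435913  0.46057893]
[-0.0134 -0.0067  0.0159]
```

>>> {"op": "carry_out", "data": {"increments": "0 -0.0134 -0.0067 0 0; 0 0 0 0.016 0; 0 0 0 0 0; 0 0 0 0 0"}}

```text
t: 6.75
position: [0.4933, 0.2333, 0.0845]
tool_rot: [[0.66, -0.751, -0.005], [-0.751, -0.66, 0.014], [-0.014, -0.005, -1.0]]
force: [-0.6, -0.4, -0.1]
gripper_width: -0.001
```

```bash
python3 - <<'E'
from h import *
s=env.get_state(); print(s["t"],s["position"],s["joints"],s["force"])
f,P=shot("scene"); cv2.imwrite("pics/s3.png",cv2.resize(f[195:310,310:430],None,fx=5,fy=5))
E
```

```text
6.75 [0.49332172 0.23333316 0.08451984] [ 0.29910491  0.45465131 -0.32356909  0.79323723  0.01453347  2.71979257] [-0.63600668 -0.37304507 -0.1008209 ]
```

View pics/s3.png

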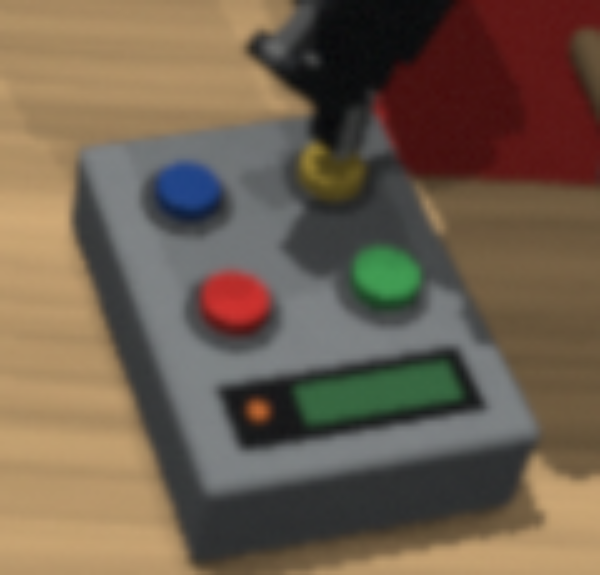

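The tip (crop 335,150) is above the yellow key (332,170), clear of the blue and green ones. I press.

>>> {"op": "carry_out", "data": {"increments": "0 0 0 0.006 0; 0 0 0 0.004 0; 0 0 0 0.003 0; 0 0 0 0.003 0; 0 0 0 0.002 0; 0 0 0 0 0"}}

```text
t: 7.4
position: [0.4936, 0.2332, 0.0663]
tool_rot: [[0.66, -0.751, -0.004], [-0.751, -0.66, 0.014], [-0.013, -0.006, -1.0]]
force: [-0.4, -0.6, -0.4]
gripper_width: 0.001
```

>>> {"op": "carry_out", "data": {"increments": "0 0 0 0.001 0; 0 0 0 0.001 0; 0 0 0 0.001 0; 0 0 0 0 0"}}

```text
t: 7.8
position: [0.4938, 0.2332, 0.0649]
tool_rot: [[0.66, -0.751, -0.003], [-0.751, -0.66, 0.014], [-0.013, -0.007, -1.0]]
force: [-5.5, -3.5, 18.5]
gripper_width: 0.0
```

Bottomed out at 18 N and z 0.065. I lift and check the latch.

>>> {"op": "carry_out", "data": {"increments": "0 0 0 -0.01 0; 0 0 0 -0.03 0; 0 0 0 -0.03 0; 0 0 0 0 0; 0 0 0 0 0; 0 0 0 0 0"}}

```text
t: 8.4
position: [0.4934, 0.2322, 0.1327]
tool_rot: [[0.66, -0.751, -0.005], [-0.751, -0.66, 0.014], [-0.014, -0.005, -1.0]]
force: [-0.3, -0.5, 0.2]
gripper_width: 0.001
```

```bash
python3 - <<'E'
from m import *
s=env.get_state(); print(s["t"],s["position"],s["joints"]); R=np.array(s["tool_rot"])
print((R.T@(np.array((.5585,.2512,.085))-s["position"])).round(4))
f,P=shot("scene"); meas(f[200:300,310:430],P[200:300,310:430])
E
```

```text
8.4 [0.49342939 0.23215073 0.13274399] [ 0.29694159  0.40292324 -0.26197545  0.90692648  0.01455261  2.71722189]
[ 0.0293 -0.0612  0.0477]
yellow [66. 30.] 104 top med [0.4949 0.2329 0.064 ] mid [0.4924 0.2324 0.0638] ext [0.031 0.028 0.006]
green [77. 50.] 133 top med [0.5598 0.25   0.0704] mid [0.559  0.25   0.0702] ext [0.029 0.029 0.005]
green [75. 73.] 238 top med [0.6154 0.243  0.0609] mid [0.6157 0.243  0.0611] ext [0.032 0.068 0.006]
blue [37. 33.] 111 top med [0.5134 0.1657 0.0711] mid [0.514  0.1654 0.0713] ext [0.027 0.027 0.006]
red [47. 55.] 145 top med [0.5782 0.1846 0.0706] mid [0.5763 0.1838 0.0707] ext [0.032 0.028 0.006]
grey [59. 55.] 3688 ((556.3480834960938, 214.1544189453125), (200.65721130371094, 150.29092407226562), 15.290056228637695) 0.0593
```

The yellow key is latched, down 7 mm to z 0.064; blue and red are still up and the box hasn't moved. Now the green key.

>>> {"op": "carry_out", "data": {"increments": "0 0.0147 -0.0306 0 0; 0 0.0147 -0.0306 0 0; 0 0 0 0 0; 0 0 0 0.03 0; 0 0 0 0.018 0; 0 0 0 0 0; 0 0 0 0 0"}}

```text
t: 9.15
position: [0.5585, 0.2511, 0.0852]
tool_rot: [[0.66, -0.751, -0.006], [-0.751, -0.66, 0.013], [-0.014, -0.005, -1.0]]
force: [-0.3, 0.2, 0.2]
gripper_width: -0.006
```

>>> {"op": "carry_out", "data": {"increments": "0 0 0 0.006 0; 0 0 0 0.004 0; 0 0 0 0.003 0; 0 0 0 0.003 0; 0 0 0 0.002 0; 0 0 0 0.002 0; 0 0 0 0.001 0; 0 0 0 0 0; 0 0 0 0 0"}}

```text
t: 10.05
position: [0.5593, 0.2515, 0.0651]
tool_rot: [[0.66, -0.751, -0.003], [-0.751, -0.66, 0.014], [-0.013, -0.007, -1.0]]
force: [-1.8, -2.0, 7.6]
gripper_width: -0.001
```

>>> {"op": "carry_out", "data": {"increments": "0 0 0 0.001 0; 0 0 0 0 0; 0 0 0 0 0; 0 0 0 0 0"}}

```text
t: 10.45
position: [0.5593, 0.2516, 0.0649]
tool_rot: [[0.66, -0.751, -0.003], [-0.751, -0.66, 0.014], [-0.012, -0.007, -1.0]]
force: [-3.6, -2.4, 15.4]
gripper_width: 0.002
```

>>> {"op": "carry_out", "data": {"increments": "0 0 0 -0.01 0; 0 0 0 -0.03 0; 0 0 0 -0.04 0; 0 0 0 -0.04 0; 0 0 0 0 0; 0 0 0 0 0; 0 0 0 0 0"}}

```text
t: 11.15
position: [0.5588, 0.2497, 0.1823]
tool_rot: [[0.66, -0.751, -0.006], [-0.751, -0.66, 0.013], [-0.014, -0.004, -1.0]]
force: [-1.0, 0.8, -0.7]
gripper_width: 0.002
```

```bash
python3 - <<'E'
from m import *
s=env.get_state(); print(s["t"],s["position"],s["force"])
f,P=shot("scene"); cv2.imwrite("pics/s4.png",f); meas(f[180:300,140:430],P[180:300,140:430])
E
```

```text
11.15 [0.5588165  0.24972461 0.182317  ] [-1.04740039  0.79727961 -0.73402072]
yellow [236.  50.] 105 top med [0.4936 0.2332 0.0637] mid [0.4927 0.2333 0.0641] ext [0.031 0.03  0.006]
green [48. 57.] 105 top med [ 0.5591 -0.1918  0.0727] mid [ 0.5578 -0.1916  0.0726] ext [0.024 0.032 0.005]
green [247.  70.] 125 top med [0.5588 0.2506 0.0708] mid [0.5587 0.2507 0.0711] ext [0.028 0.028 0.006]
green [245.  93.] 255 top med [0.6153 0.2427 0.0607] mid [0.6146 0.2432 0.0612] ext [0.035 0.068 0.007]
blue [207.  53.] 111 top med [0.5141 0.1656 0.0711] mid [0.5131 0.1657 0.0716] ext [0.029 0.028 0.007]
red [131.  68.] 13 top med [ 0.5755 -0.0018  0.0772] mid [ 0.5754 -0.0009  0.0776] ext [0.004 0.006 0.008]
red [145.  73.] 50 top med [0.5771 0.033  0.0743] mid [0.5786 0.0321 0.0757] ext [0.011 0.011 0.014]
red [216.  75.] 147 top med [0.5779 0.1841 0.0708] mid [0.5771 0.1848 0.0705] ext [0.03  0.026 0.005]
red [137.  74.] 13 top med [0.5719 0.0075 0.0545] mid [0.5722 0.0097 0.0547] ext [0.003 0.011 0.007]
red [129.  93.] 13 top med [ 6.351e-01 -3.000e-04  7.040e-02] mid [ 0.6354 -0.0014  0.0703] ext [0.003 0.007 0.005]
red [141.  97.] 13 top med [0.6378 0.0229 0.0601] mid [0.6384 0.0227 0.0601] ext [0.004 0.004 0.004]
white [48. 56.] 1169 ((535.1168212890625, -199.22889709472656), (127.72561645507812, 97.11512756347656), 13.911685943603516) 0.0595
grey [229.  75.] 3670 ((555.6759643554688, 214.01097106933594), (201.99024963378906, 151.407470703125), 15.579140663146973) 0.0592
```

View pics/s4.png

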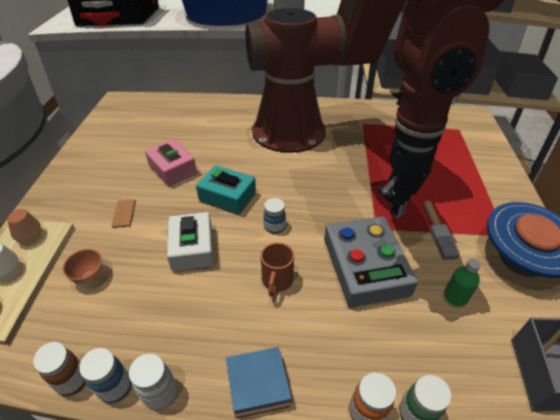

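The picture shows everything standing where it was. The rocker (188,237) is on, yellow (376,230) is down, and green (387,250), blue and red are up. The gripper is clear, so I hand in.

```bash
python3 -c "
from station import env
print(env.finish_job())"
```

```text
the job is handed in; nothing more can be done
None
```

I did the three steps in the order asked and handed the job in at about 11 s of the 54 s allowed. No verdict is reported.

- **Rocker:** I pushed the green end down to its stop, reaching about 24 N. It stayed on, with the green half level and about 8 mm lower.
- **Yellow key:** I pressed it to its stop, reaching about 18 N. It stayed latched, with its top at z 0.064 against 0.071 before.
- **Green key:** I pressed it fully down to z 0.065 at about 15 N, held it briefly and let go. It sprang back to z 0.071.

In the last picture the blue and red keys are still up at z 0.071. Both boxes are where they started, within about 1 mm, and the things around them look undisturbed. The gripper was clear at z 0.18.

One thing went wrong on the way. Moving to the yellow key, joint 6 reached its range end (it read 3.1404, limit 3.14) and the arm stopped short in free air. I turned the tool back 0.45 rad and carried on. The tool was tilted about 0.014 rad from then on, which did not affect the presses.

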